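Clamp the last handle blank with its own knob

TASK

Stand the loose oak handle blank upright in the one empty station of the clamping rail and let go of it, then turn that station's orange knob clockwise until the blank is clamped firmly, but not so hard that it bruises. Do not touch the neighbouring stations or their black knobs, leave the other things on the bench alone, and let go of the knob at the end.

Things in the scene. Friction and masses are not known exactly. Their poses are not given: they have to be found in the camera images.
- blank_center (a point): The loose tool-handle blank: a squared block of pale oak standing upright on the open bench, 24 mm along its x, 36 mm along its y, 80 mm tall, with a steel ferrule 20 mm across, 8 mm high, on top. This point is the centre of the wooden block, 40 mm above its underside; z up.
- blank: The same blank; origin at the centre of its underside. 0.08 to 0.17 kg.
- rail: Steel rail plate, 180 x 300 x 12 mm, carrying five clamping stations in a row along its y, each 52 mm wide, 56 mm from the next; all share its yaw. Origin: centre of its underside, on the bench.
- station: The one empty station (orange knob; its place in the row varies). Origin: centre of its underside, 12 mm above the bench; x points from jaw to knob, y along the row. The slot lies between the aluminium jaw (-x side, top 36 mm above the origin, sloped lead-in) and the brass pad (top 31 mm). The blue housing behind the pad is 34 mm high and carries the knob.
- slot (a point): Where the middle of the blank's underside goes: on the slot floor, at x = -40, y = 0, z = 10 mm in the station's frame. The blank's 24 mm side lies along the station's x; here it has at least 2.3 mm free to jaw and to pad. The jaw face is 14.3 mm from here, or up to 6 mm further back: set by hand each time and not measured. Middle to be within 12 mm along y.
- knob_grip (a point): The orange knob: a bar grip 34 mm long, 14 mm wide, 32 mm high on a flange of radius 18 mm. Point on its vertical axis at grip height: x = 45, y = 0, z = 65 mm in the station's frame, 23 mm above the flange, 7 mm below the bar's top. In this point's frame, which turns with the knob, the bar runs at -45 deg: fingers close along +45 deg (from x towards y).
- knob (a joint): Orange knob's angle, rad: 0 = open (at the start), grows clockwise seen from above, to 1.9. Each rad drives the presser 9 mm towards the jaw. Steady friction about 0.2 N m either way: it stays where left, and a torque read at standstill is offset by the friction band, so compare like readings. The squeeze begins at 0.5 to 1.2 rad, by the jaw's unknown setting, and adds 0.29 N m per rad.
- presser: Push rod that the knob drives, with the sprung brass pad (36 x 20 mm) before it; origin: where the pad's face is when not squeezed, level with the slot floor. The spring (3.6 N per mm) squeezes the blank against the jaw. Firm: 7 to 15 N, which adds 0.063 to 0.135 N m to the knob's torque (0.009 per N), 0.22 to 0.46 rad past first squeeze; aim for 11 N. Above 18 N it bruises.
- station_a: A neighbouring station with a black knob, like the empty one in shape and frame (knob on the axis at x = +45 mm, flange radius 18 mm), its slot already holding a clamped darker blank whose top is 98 mm above the station's origin. Not to be touched.
- station_b: A neighbouring station with a black knob, like the empty one in shape and frame (knob on the axis at x = +45 mm, flange radius 18 mm), its slot already holding a clamped darker blank whose top is 98 mm above the station's origin. Not to be touched.
- station_c: A neighbouring station with a black knob, like the empty one in shape and frame (knob on the axis at x = +45 mm, flange radius 18 mm), its slot already holding a clamped darker blank whose top is 98 mm above the station's origin. Not to be touched.
- station_d: A neighbouring station with a black knob, like the empty one in shape and frame (knob on the axis at x = +45 mm, flange radius 18 mm), its slot already holding a clamped darker blank whose top is 98 mm above the station's origin. Not to be touched.
- glue: Bystander: white glue bottle with a red cap, 54 mm across, 160 mm tall, to be left where it is; origin at its underside.
- cleaner: Bystander: green bottle with a black cap, 64 mm across, 190 mm tall, to be left where it is; origin at its underside.
- tin: Bystander: yellow tin, 74 mm across, 90 mm tall, to be left where it is; origin at its underside.
- hammer: Bystander: hammer lying down, to be left where it is; origin at its underside.
- screwdriver: Bystander: screwdriver lying down, to be left where it is; origin at its underside.
- offcut: Bystander: pale wood offcut, 110 x 50 x 25 mm, to be left where it is; origin at its underside.
- mug: Bystander: white mug, 76 mm across, 90 mm tall, to be left where it is; origin at its underside.
Not all that is in view belongs to the job. Leave any blue or turquoise look-alike of the blank alone.

How it is judged (in metres and radians):
On the way, in this order (a step that is already met when the one before it is completed fails the run):
1. the blank stands upright in the empty station's slot, let go of, not yet clamped (x of blank_center in the frame of station between -0.05 and -0.03 m and y of blank_center in the frame of station between -0.012 and 0.012 m and z of blank_center in the frame of station between 0.046 and 0.0525 m and angle between blank_center's own z axis and vertical below 0.06 rad and contact force between the fingers and blank below 0.2 N), for 0.2 s.
2. the orange knob has been turned until the blank is squeezed with at least 7 N (x of blank_center in the frame of station between -0.05 and -0.03 m and y of blank_center in the frame of station between -0.012 and 0.012 m and z of blank_center in the frame of station between 0.046 and 0.0525 m and angle between blank_center's own z axis and vertical below 0.06 rad and contact force between presser and blank above 7 N), for 0.2 s.
At the end, for the whole second after the job is handed in: The blank stands upright (within 0.06 rad) on the floor of the empty station's slot, its middle within 12 mm of the slot's along the row, at rest, squeezed by the brass pad with 7 to 15 N; knob and blank are let go of (all of step 2 and contact force between presser and blank below 15 N and contact force between each of the arm, the fingers and station below 0.2 N and contact force between the fingers and blank below 0.2 N and linear speed of blank below 0.01 m/s); the robot touches nothing.
It fails at once if a neighbouring station or its black knob is touched (over 1 N) (contact force between any of the arm, the fingers and station_a above 1 N or contact force between any of the arm, the fingers and station_b above 1 N or contact force between any of the arm, the fingers and station_c above 1 N or contact force between any of the arm, the fingers and station_d above 1 N).
It fails at once if the blank is squeezed by the pad with more than 18 N (contact force between presser and blank above 18 N).
It fails at once if a bystander is moved by more than 20 mm (distance of any of glue, cleaner, tin, hammer, screwdriver, offcut, mug from where it was at the start of the episode above 0.02 m).
It also fails if it takes over 72 s, if anything falls off the work surface, if the arm or the gripper's body presses on something with over 40 N, if the wrist force passes 120 N, or if a joint passes its speed limit or range.

ROBOT

A 7-joint arm with a two-finger parallel gripper is mounted at the origin on the work surface. World frame = base frame: x ahead of the robot, y to its left, z up, the work surface at z = 0. Lengths are in m, angles in degrees, forces in N, time in s.
With the tool pointing down it reaches from about 0.425 to 0.875 m from the base axis. Payload 4.7 kg.
Tool frame: the origin (TCP) lies where the fingers leave the gripper's body, on its centre line; the fingertips stand 70 mm ahead of it and the grasp point (between the pads) lies 51 mm ahead of it (env.tip_reach is the distance from the TCP to the fingertips, in m); z points along the fingers, x is the direction in which the jaws open and shut, and the axes are right-handed (so a half turn about z gives the same grasp; the last joint's range is limited). The gripper opens to 87 mm and grips with 3 to 60 N. Pads are 19 mm wide; open, the fingers measure 117 mm over their backs; the gripper's body (75 mm by 190 mm) begins 51 mm behind the grasp point.
Start: joints at [76.209, 18.392, -4.016, 83.108, 1.295, 78.541, -3.26], TCP at [0.164, -0.629, 0.292] pointing down, gripper open.
Joint ranges: [-163.93, 163.93], [-17.29, 119.83], [-79.2, 71.16], [3.27, 140.29], [-89.18, 269.18], [5.43, 117.66], [-154.24, 154.24]. Speed limits (degrees/s): [147.25, 147.25, 180, 180, 180, 180, 180].

INTERFACE

Orientations are given as [roll, pitch, yaw] about the fixed x, y, z axes, in that order (R = Rz(yaw) Ry(pitch) Rx(roll)).
In Python, from cell import env, optics, order gives the robot as it stands.
- The arm moves only by the shell command python3 -m creep 'ROWS' [FORCE]. ROWS is JSON, a list of rows, each a list of 7 numbers: the shift along the tool's x, y, z in cm, then the turn, a rotation vector about the tool's x, y, z in rad, then the opening, from 0 (shut) to 1 (fully open). A call has 1 to 20 rows; each row shifts and turns the pose as measured when the row begins, along the tool's axes as they then stand; what a row does not reach is not made up. A row lasts 1/10 s, in which the tool goes at most 50 mm and 8.59 degrees, less where a joint would pass 70% of its speed; a pose out of reach is approached as far as the arm can. A call with a gripper value outside its range is refused whole. The fingers move at their own pace and stop on an object; FORCE is the grip in N (left out, the last holds). Time passes only in rows, so rows that do not move let the fingers close. It gives the time, the measured TCP pose, the force and the opening at its end, in the units of the state.
- env.get_obs(): the state, without advancing time (a new reading comes with each control period).
- optics.read_camera(name): name is "scene" or "top" or "wrist"; returns a dict with "frame" (420x560x3 uint8, blue, green, red), "z_map" (420x560 float32, m along the optical axis (not along the pixel's ray), 0 where there is no reading), "fx", "fy", "cx", "cy" (pixels), "R" (3x3) and "t" (3): a world point X has camera coordinates R X + t; the wrist camera has in their place "hand_eye" (4x4, takes a point from camera to tool coordinates, whose origin is the TCP and whose axes are the tool frame's). Camera axes: x right, y down, z forward; pixel columns grow to the right and rows downward; lengths in m; the calibration is good to about 2 mm. The wrist camera is an equidistant fisheye: a pixel r from the principal point sees the ray r / f radians off the axis. A picture is of the moment at which its call begins: read the wrist's pose just before it.
- order.sign_off(): hands the job in, once; it reports no verdict.
The state is a dict: "time_s": time; "qpos": joint angles; "joint_velocities": joint speeds; "effort": joint torques, N m; "tool_pos": TCP position; "tool_rot": TCP orientation; "force": force on the tool from outside, world axes, zero at the start; "wrist_torque": the same for the moment, N m; "grip_width": finger opening in m.
Only numpy, scipy, OpenCV 4.12 (cv2) and the standard library are available. Lean on these libraries where they do the work, as an engineer would, in place of code of your own. Each camera call takes 0.05 s, during which the arm holds its last target. There are 200 camera calls.

## Working session

There is one attempt and no reset: what is moved stays moved. The work goes in short steps, Python scripts to look and compute and a shell command to move; the robot and the scene stay as the last step left them, time stands still between calls to the robot, and variables do not carry over. Pictures are saved under pics/ and viewed, on a budget of 10 in all, crops included, one or two more only if the job needs it, and the job is handed in when it is done.

```bash
ls; mkdir -p pics
python3 - <<'E'
from cell import env, optics, order
import cv2, numpy as np
o=env.get_obs()
print({k:np.round(v,4).tolist() for k,v in o.items()}, env.tip_reach)
for n in ["scene","top"]:
    c=optics.read_camera(n); cv2.imwrite(f"pics/{n}0.png",c["frame"]); np.savez(f"pics/{n}0.npz",**c)
    print(n,c["fx"],c["fy"],c["cx"],c["cy"],np.round(c["R"],4).tolist(),np.round(c["t"],4).tolist())
E
```

```text
pics
{'time_s': 0.0, 'qpos': [76.2065, 18.4377, -4.0164, 83.1755, 1.294, 78.5407, -3.2607], 'joint_velocities': [0.051, 0.05, 0.1235, 0.045, -0.0933, -0.0727, 0.0359], 'effort': [0.001, -49.1293, -0.4037, -31.2524, -0.064, 0.0437, 0.0002], 'tool_pos': [0.1637, -0.6286, 0.2912], 'tool_rot': [179.9954, 0.1087, -75.3968], 'force': [-0.5892, 0.8144, -0.8049], 'wrist_torque': [-0.0158, -0.0044, 0.0029], 'grip_width': 0.0869} 0.0697
scene 384.2505640766597 384.2505640766597 284.19060570943384 211.52535612376533 [[0.7557, 0.6548, -0.0107], [0.4474, -0.5281, -0.7218], [-0.4783, 0.5407, -0.6921]] [-0.4436, -0.1981, 1.1988]
top 411.04095853521477 411.04095853521477 279.8789996071061 205.1328099375169 [[0.1445, -0.9895, 0.0055], [-0.9696, -0.1427, -0.1988], [0.1975, 0.0234, -0.98]] [-0.0568, 0.5747, 0.8562]
```

View pics/scene0.png

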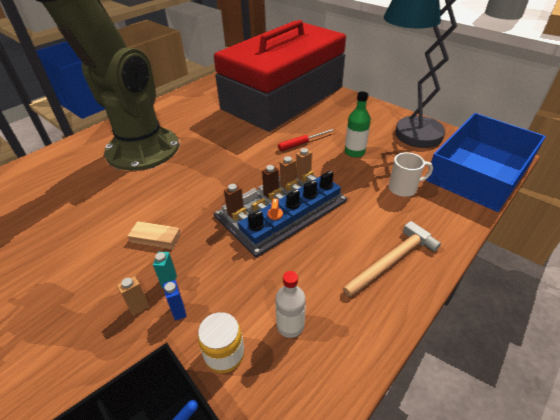

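View pics/top0.png

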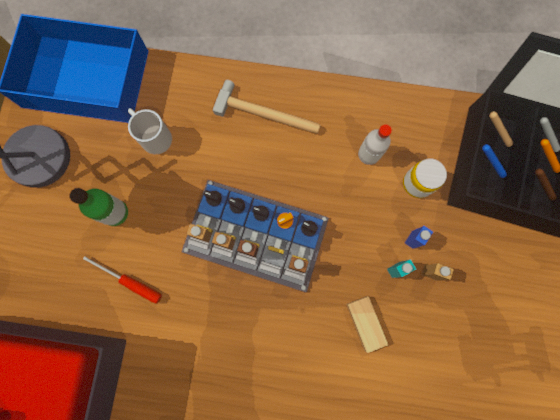

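The scene view shows the oak blank at (133,296), with turquoise and blue look-alikes beside it. In the top view the blank is at (443,272), the orange knob at (285,220) and the empty slot at about (274,252). Next I measure them.

```bash
cat > h.py <<'E'
import numpy as np, cv2
def cloud(c):
    v,u=np.mgrid[0:420,0:560]; z=c["z_map"].astype(float)
    P=np.stack([(u-c["cx"])/c["fx"]*z,(v-c["cy"])/c["fy"]*z,z],-1)
    W=(P-c["t"])@c["R"]; W[z<=0]=np.nan
    return W
def rect(xy):
    r=cv2.minAreaRect((xy*1000).astype(np.float32)); return np.round(r[0],1),np.round(r[1],1),round(r[2],1)
E
python3 - <<'E'
from h import *
C={n:dict(np.load(f"pics/{n}0.npz")) for n in ["scene","top"]}
for n,c in C.items():
    W=cloud(c); f=c["frame"].astype(int)
    hsv=cv2.cvtColor(c["frame"],cv2.COLOR_BGR2HSV)
    def near(u,v,r):
        m=np.zeros((420,560),bool); m[v-r:v+r,u-r:u+r]=1; return m
    u,v=(133,296) if n=="scene" else (443,272)
    m=near(u,v,28)&(W[...,2]>0.02)
    lab,L=cv2.connectedComponents(m.astype(np.uint8))
    k=L[v,u]; m=L==k
    Q=W[m]; print(n,"blank",len(Q),Q.min(0).round(4),Q.max(0).round(4),rect(Q[:,:2]))
    for lo,hi in((.072,.0835),(.0835,.1)):
        T=Q[(Q[:,2]>lo)&(Q[:,2]<hi)]; print("  ",lo,len(T),T.mean(0).round(4),rect(T[:,:2]))
    u,v=(275,210) if n=="scene" else (285,220)
    o=near(u,v,18)&(hsv[...,0]<18)&(hsv[...,1]>180)&(hsv[...,2]>150)
    Q=W[o]; print(" knob",len(Q),Q.min(0).round(4),Q.max(0).round(4))
    T=Q[Q[:,2]>.078]; print("  top",len(T),np.median(T,0).round(4),rect(T[:,:2]))
    # blue housing tops
    b=(hsv[...,0]>100)&(hsv[...,0]<125)&(hsv[...,1]>120)&(abs(W[...,2]-.046)<.006)&(near(275,205,90) if n=="scene" else near(260,230,90))
    Q=W[b]; print(" housing",len(Q),Q.mean(0).round(4),rect(Q[:,:2]))
    p=(abs(W[...,2]-.012)<.004)&(near(275,205,90) if n=="scene" else near(260,230,90))
    Q=W[p]; print(" plate",len(Q),Q.mean(0).round(4),rect(Q[:,:2]))
E
```

```text
scene blank 604 [ 0.4687 -0.3542  0.02  ] [ 0.5008 -0.3146  0.0908] (array([ 485.5, -334.5]), array([36. , 26.7]), 77.0)
   0.072 180 [ 0.4898 -0.3359  0.0785] (array([ 485.2, -334.4]), array([35.8, 26.1]), 77.0)
   0.0835 84 [ 0.4862 -0.3351  0.0875] (array([ 484.8, -334.6]), array([20.2, 18.7]), 13.7)
 knob 127 [ 0.4895 -0.0049  0.0199] [0.5658 0.0654 0.0861]
  top 50 [0.5526 0.0069 0.083 ] (array([548.8,  11.3]), array([11.6, 33.2]), 41.7)
 housing 1173 [0.5606 0.0477 0.0452] (array([553. ,  67.1]), array([275.5,  70.6]), 80.1)
 plate 1420 [0.5226 0.0794 0.0118] (array([480. , 170.9]), array([405.9, 726.1]), 38.8)
top blank 354 [ 0.4668 -0.3535  0.0208] [ 0.4968 -0.3135  0.091 ] (array([ 481.7, -333.9]), array([37.4, 24.4]), 77.5)
   0.072 140 [ 0.4811 -0.3309  0.0785] (array([ 481.8, -334.3]), array([36.7, 24.2]), 77.6)
   0.0835 72 [ 0.4818 -0.334   0.0868] (array([ 482.3, -334.7]), array([16.7, 19.5]), 8.4)
 knob 60 [ 0.5307 -0.0045  0.0491] [0.5621 0.0283 0.0845]
  top 15 [0.5409 0.0107 0.0798] (array([543.8,  11.4]), array([11.4, 33.1]), 29.0)
 housing 2077 [0.5441 0.0699 0.045 ] (array([549.4,  68.4]), array([274.4,  68. ]), 80.6)
 plate 1906 [0.4952 0.0587 0.0113] (array([499.8,  24.1]), array([406.9, 185.8]), 79.3)
```

```bash
cat >> h.py <<'E'
from scipy.spatial.transform import Rotation as Rn
def togo(p,yaw):
    """shift (cm) and rotvec in tool axes to reach TCP p, pointing down with yaw"""
    from cell import env
    o=env.get_obs(); R=Rn.from_euler("xyz",o["tool_rot"],degrees=True)
    d=R.inv().apply(np.array(p)-o["tool_pos"])*100
    r=(R.inv()*Rn.from_euler("xyz",[180,0,yaw],degrees=True)).as_rotvec()
    print("t",round(o["time_s"],2),"pos",np.round(o["tool_pos"],4),"rot",np.round(o["tool_rot"],2),"F",np.round(o["force"],1),"M",np.round(o["wrist_torque"],3),"w",round(o["grip_width"],4),"| go cm",d.round(2),"rad",r.round(3))
E
python3 -m creep '[[-2,-3.84,0,0,0,0,1],[-2.04,-3.84,0,0,0,0,1],[-2.04,-3.84,0,0,0,0,1],[-2.04,-3.84,0,0,0,0,1],[-2.04,-3.84,0,0,0,0,1],[-2.04,-3.84,0,0,0,0,1],[-2.04,-3.84,0,0,0,0,1],[-2.04,-3.84,0,0,0,0,1],[-2.04,-3.84,0,0,0,0,1],[-2.04,-3.84,0,0,0,0,1],[0,0,0,0,0,-0.136,1],[0,0,0,0,0,-0.136,1],[0,0,0,0,0,-0.136,1],[0,0,0,0,0,-0.136,1],[0,0,0,0,0,-0.136,1],[0,0,0,0,0,-0.136,1],[0,0,0,0,0,-0.136,1],[0,0,0,0,0,-0.136,1]]' 20
python3 -c "
from h import *; togo([.4835,-.3343,.22],-13)"
```

```text
time_s: 1.9
tool_pos: [0.4933, -0.3192, 0.2799]
tool_rot: [-179.4, 0.9, -10.6]
force: [-0.4, 0.1, -0.7]
grip_width: 0.0872
t 1.9 pos [ 0.4933 -0.3192  0.2799] rot [-179.36    0.88  -10.61] F [-0.4  0.1 -0.7] M [-0.07  -0.086  0.022] w 0.0872 | go cm [-0.6   1.74  5.98] rad [-0.011  0.016  0.042]
```

```bash
python3 -m creep '[[-0.3,0.85,2,-0.006,0.008,0.02,1],[-0.3,0.85,2,-0.005,0.008,0.02,1],[0,0,2,0,0,0,1],[0,0,0,0,0,0,1]]'
cat >> h.py <<'E'
def wrist(name):
    from cell import env,optics
    o=env.get_obs(); c=optics.read_camera("wrist")
    cv2.imwrite(f"pics/{name}.png",c["frame"]); np.savez(f"pics/{name}.npz",pos=o["tool_pos"],rot=o["tool_rot"],**c); return wcloud(name)
def wcloud(name):
    c=dict(np.load(f"pics/{name}.npz")); v,u=np.mgrid[0:420,0:560]; z=c["z_map"].astype(float)
    x=(u-c["cx"])/c["fx"]; y=(v-c["cy"])/c["fy"]; r=np.hypot(x,y)+1e-9; s=np.tan(np.clip(r,0,1.5))/r
    P=np.stack([x*s*z,y*s*z,z],-1); H=c["hand_eye"]; T=P@H[:3,:3].T+H[:3,3]
    W=T@Rn.from_euler("xyz",c["rot"],degrees=True).as_matrix().T+c["pos"]; W[z<=0]=np.nan
    return c,W
E
python3 - <<'E'
from h import *
togo([.4835,-.3343,.22],-13)
c,W=wrist("w1")
print(c["hand_eye"].round(3).tolist(),c["fx"])
Q=W[(np.hypot(W[...,0]-.4835,W[...,1]+.3343)<.04)&(W[...,2]>.01)&(W[...,2]<.1)]
print(len(Q))
for lo,hi in((.01,.07),(.074,.083),(.084,.095)):
    T=Q[(Q[:,2]>lo)&(Q[:,2]<hi)]
    if len(T)>5: print(lo,len(T),np.median(T,0).round(4),rect(T[:,:2]))
E
```

```text
time_s: 2.3
tool_pos: [0.483, -0.3343, 0.217]
tool_rot: [-180.0, 0.0, -12.8]
force: [-0.9, 0.7, -0.1]
grip_width: 0.0867
t 2.3 pos [ 0.483  -0.3343  0.217 ] rot [-1.7998e+02  1.0000e-02 -1.2760e+01] F [-0.9  0.7 -0.1] M [ 0.037 -0.009  0.004] w 0.0867 | go cm [ 0.04 -0.01 -0.3 ] rad [-0.     0.     0.004]
[[1.0, 0.001, -0.0, -0.0], [-0.001, 0.971, 0.241, -0.066], [0.0, -0.241, 0.971, -0.092], [0.0, 0.0, 0.0, 1.0]] 325.19226210127806
1954
0.01 362 [ 0.487  -0.3177  0.0435] (array([ 486.8, -318.2]), array([ 1.9, 24. ]), 77.3)
0.074 955 [ 0.4843 -0.3273  0.0798] (array([ 483.1, -334.8]), array([35.9, 23.8]), 77.9)
0.084 596 [ 0.4833 -0.3345  0.0879] (array([ 483.2, -334.9]), array([19.2, 19.2]), 35.2)
```

View pics/w1.png

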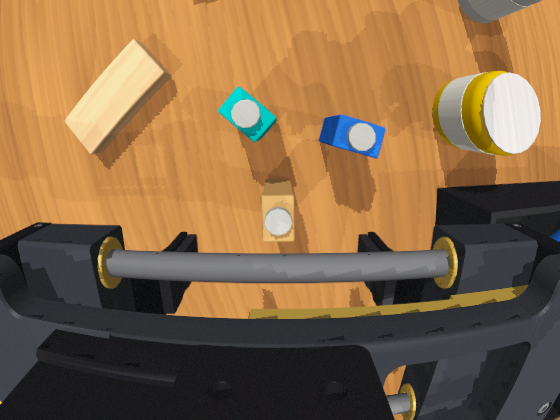

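The wrist view shows the blank at (278,215), centred between the fingers. The tray edge is at right, near (440,190). I check the finger path before descending.

Run:
```python
from h import *
c,W=wcloud("w1")
D=(W-np.array([.4831,-.3348,0]))@Rn.from_euler("z",-12.1,degrees=True).as_matrix()
m=(abs(D[...,1])<.06)&(abs(D[...,0])<.14)&(D[...,2]>.01)&(D[...,2]<.12)&(np.hypot(D[...,0],D[...,1])>.025)
Q=D[m]; print(len(Q), (Q.min(0).round(3),Q.max(0).round(3)) if len(Q) else "")
t=dict(np.load("pics/top0.npz")); Wt=cloud(t); D=(Wt-np.array([.4831,-.3348,0]))@Rn.from_euler("z",-12.1,degrees=True).as_matrix()
m=(abs(D[...,1])<.05)&(abs(D[...,0])<.16)&(D[...,2]>.015)&(np.hypot(D[...,0],D[...,1])>.025)
Q=D[m]; print(len(Q), (Q.min(0).round(3),Q.max(0).round(3)) if len(Q) else "")
togo([.4831,-.3348,.116],-12.1)
```

```text
899 (array([-0.02 ,  0.045,  0.011]), array([0.076, 0.06 , 0.089]))
11 (array([0.051, 0.045, 0.075]), array([0.075, 0.05 , 0.08 ]))
t 2.35 pos [ 0.4837 -0.3349  0.2187] rot [ 1.7995e+02 -1.2000e-01 -1.2770e+01] F [-0.1 -0.9  0.7] M [-0.037 -0.126 -0.025] w 0.0872 | go cm [-0.08 -0.   10.27] rad [ 0.001 -0.002 -0.012]
```

```bash
python3 -m creep '[[-0.08,0,3,0,0,-0.012,1],[0,0,3,0,0,0,1],[0,0,3,0,0,0,1],[0,0,1.2,0,0,0,1],[0,0,0,0,0,0,1]]' 25
python3 -c "
from h import *; togo([.4831,-.3348,.116],-12.1)"
```

```text
time_s: 2.85
tool_pos: [0.4878, -0.337, 0.121]
tool_rot: [179.7, -0.7, -12.0]
force: [0.5, 0.5, -0.2]
grip_width: 0.0868
t 2.85 pos [ 0.4878 -0.337   0.121 ] rot [179.69  -0.7  -12.01] F [ 0.5  0.5 -0.2] M [-0.078 -0.071  0.029] w 0.0868 | go cm [-0.52 -0.12  0.49] rad [ 0.005 -0.012  0.002]
```

```bash
python3 -m creep '[[-0.5,-0.12,0.5,0.005,-0.012,0,1],[0,0,0,0,0,0,1]]'; python3 -c "
from h import *; togo([.4831,-.3348,.116],-12.1)"
python3 -m creep '[[0,0,0,0,0,0,0.25],[0,0,0,0,0,0,0.25],[0,0,0,0,0,0,0.2],[0,0,0,0,0,0,0.1],[0,0,0,0,0,0,0.1],[0,0,0,0,0,0,0.1]]' 25
python3 -c "
from h import *; togo([.4831,-.3348,.116],-12.1)"
```

```text
time_s: 3.05
tool_pos: [0.4844, -0.3354, 0.1183]
tool_rot: [179.9, -0.1, -12.0]
force: [0.7, 0.2, 0.8]
grip_width: 0.0868
t 3.05 pos [ 0.4844 -0.3354  0.1183] rot [ 1.7992e+02 -1.4000e-01 -1.2000e+01] F [0.7 0.2 0.8] M [-0.004 -0.124 -0.029] w 0.0868 | go cm [-0.14 -0.03  0.23] rad [ 0.001 -0.002  0.002]
time_s: 3.65
tool_pos: [0.4864, -0.3367, 0.1226]
tool_rot: [179.7, -0.5, -12.0]
force: [0.3, 0.2, -0.1]
grip_width: 0.0468
t 3.65 pos [ 0.4864 -0.3367  0.1226] rot [179.74  -0.49 -12.01] F [ 0.3  0.2 -0.1] M [-0.044 -0.081  0.025] w 0.0468 | go cm [-0.37 -0.12  0.65] rad [ 0.005 -0.009  0.001]
```

```bash
python3 -m creep '[[-0.35,-0.12,0.6,0.005,-0.009,0,0.1],[-0.06,-0.02,0.15,0.001,-0.002,0,0.1],[-0.06,-0.02,0.1,0.001,-0.002,0,0.1],[-0.04,-0.02,0.08,0.001,-0.001,0,0.1],[-0.04,-0.02,0.08,0.001,-0.001,0,0.1],[-0.04,-0.02,0.08,0.001,-0.001,0,0.1]]' 25
python3 -c "
from h import *; togo([.4831,-.3348,.116],-12.1)"
```

```text
time_s: 4.25
tool_pos: [0.4822, -0.3342, 0.1135]
tool_rot: [-179.8, 0.3, -12.0]
force: [-0.1, -0.0, 5.5]
grip_width: 0.0238
t 4.25 pos [ 0.4822 -0.3342  0.1135] rot [-179.77    0.31  -12.01] F [-0.1 -0.   5.5] M [0.009 0.184 0.017] w 0.0238 | go cm [ 0.1   0.04 -0.25] rad [-0.004  0.005  0.002]
```

```bash
python3 -m creep '[[0,0,1,0,0,0,0.1],[0,0,-3,0,0,0,0.1],[0,0,-4,0,0,0,0.1],[0,0,-4,0,0,0,0.1],[0,0,-4,0,0,0,0.1],[-1.08,-3.35,0,0,0,-0.005,0.1],[-1.08,-3.35,0,0,0,-0.005,0.1],[-1.08,-3.35,0,0,0,-0.005,0.1],[-1.08,-3.35,0,0,0,-0.005,0.1],[-1.08,-3.35,0,0,0,-0.005,0.1],[-1.08,-3.35,0,0,0,-0.005,0.1],[-1.08,-3.35,0,0,0,-0.005,0.1],[-1.08,-3.35,0,0,0,-0.005,0.1],[0,0,0,0,0,0,0.1]]'
python3 -c "
from h import *; togo([.455,-.055,.25],-9.7)"
```

```text
time_s: 5.65
tool_pos: [0.4437, -0.0453, 0.2585]
tool_rot: [-179.7, 1.0, -9.9]
force: [-0.1, -0.5, -1.2]
grip_width: 0.0239
t 5.65 pos [ 0.4437 -0.0453  0.2585] rot [-179.7     1.05   -9.86] F [-0.1 -0.5 -1.2] M [-0.087 -0.135 -0.032] w 0.0239 | go cm [1.29 0.77 0.82] rad [-0.005  0.018 -0.003]
```

I mistakenly began the lift with a 1 cm downward row, so I check that the blank is still held straight, and measure the station from here.

```bash
python3 -m creep '[[0.6,0.4,0.4,-0.003,0.018,0,0.1],[0.4,0.2,0.2,0,0,0,0.1],[0,0,0,0,0,0,0.1],[0,0,0,0,0,0,0.1]]'
python3 - <<'E'
from h import *
from cell import optics
togo([.455,-.055,.25],-9.7)
c,W=wrist("w2")
s=optics.read_camera("scene"); np.savez("pics/s2.npz",**s)
f=np.zeros((420,800,3),np.uint8); f[:,:560]=c["frame"]; 
k=cv2.resize(s["frame"][90:300,180:300],None,fx=2,fy=2); f[:,560:]=k[:420,:240]
cv2.imwrite("pics/m2.png",f)
E
```

```text
time_s: 6.05
tool_pos: [0.4524, -0.0556, 0.2503]
tool_rot: [-179.9, 0.1, -10.0]
force: [0.5, -0.2, -1.6]
grip_width: 0.0238
t 6.05 pos [ 0.4524 -0.0556  0.2503] rot [-1.7993e+02  5.0000e-02 -9.9700e+00] F [ 0.5 -0.2 -1.6] M [ 0.018 -0.088  0.019] w 0.0238 | go cm [ 0.24 -0.1   0.03] rad [-0.001  0.001 -0.005]
```

View pics/m2.png

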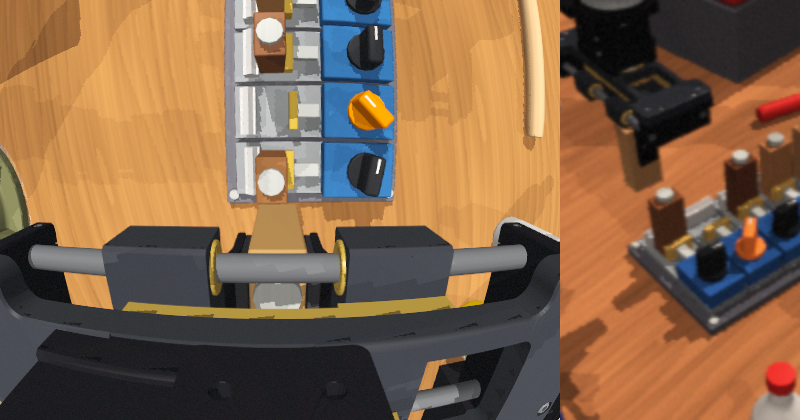

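The wrist view shows the empty slot at (268,112) with the orange knob at (370,110). The blank is held straight. Next I measure the station and the blank in the hand.

Run:
```python
from h import *
c,W=wcloud("w2"); hsv=cv2.cvtColor(c["frame"],cv2.COLOR_BGR2HSV)
h,s,v=[hsv[...,i] for i in range(3)]
b=(h>100)&(h<125)&(s>120)&(abs(W[...,2]-.046)<.005)&(W[...,0]<.65)&(W[...,0]>.45)
Q=W[b]; print("housing z",np.median(Q[:,2]).round(4),rect(Q[:,:2]))
o=(h<20)&(s>200)&(v>150)&(W[...,2]>.08)&(W[...,2]<.092)&(np.hypot(W[...,0]-.546,W[...,1]-.011)<.03)
Q=W[o]; print("knob top",len(Q),np.median(Q,0).round(4),rect(Q[:,:2]))
# rail plate
p=(W[...,2]>.008)&(W[...,2]<.2)&(W[...,1]>-.06)&(W[...,0]>.38)&(W[...,0]<.62)
# row angle from housing right edge: max along x per y bin
from math import *
best=[]
for yaw in np.arange(-13,-6,.1):
    a=radians(yaw); x=W[b][:,0]*cos(a)+W[b][:,1]*sin(a); y=-W[b][:,0]*sin(a)+W[b][:,1]*cos(a)
    best.append((np.percentile(x,99.5)-np.percentile(x,.5),yaw))
print("yaw by housing",min(best))
yaw=-9.7; a=radians(yaw); ax=np.array([cos(a),sin(a)]); ay=np.array([-sin(a),cos(a)])
k=np.array([.5465,.0115]); X=(W[...,:2]-k)@ax*1000+45; Y=(W[...,:2]-k)@ay*1000; Z=W[...,2]*1000-12
# height profile along x near y=0 in station frame
for y0 in (-20,-12,-4,4,12,20):
    print("y",y0,[ (x,int(np.median(q))) for x in range(-72,16,3) for q in [Z[(abs(X-x)<1.5)&(abs(Y-y0)<3)]] if len(q)>3])
# y extents of housing blocks
for xx in(15,25):
    m=b&(abs(X-xx)<4); print("housing y hist",[ (y,int((m&(abs(Y-y)<1)).sum())) for y in range(-34,36,2)])
S=dict(np.load("pics/s2.npz")); V=cloud(S); T=np.array([.4524,-.0556]); 
m=(np.hypot(V[...,0]-T[0],V[...,1]-T[1])<.04)&(V[...,2]>.12)&(V[...,2]<.18)
Q=V[m]; print("held",len(Q),Q.min(0).round(4),Q.max(0).round(4), rect(Q[:,:2]))
for lo in(.13,.14,.15,.16): 
    q=Q[abs(Q[:,2]-lo)<.006]; print(lo,len(q),rect(q[:,:2]) if len(q)>3 else "")
c1=W[(np.hypot(W[...,0]-.4524,W[...,1]+.0556)<.035)&(W[...,2]>.12)&(W[...,2]<.24)]
print("held wrist",len(c1),np.percentile(c1[:,2],[0,2,98,100]).round(4))
for lo in(.14,.16,.18): 
    q=c1[abs(c1[:,2]-lo)<.01]; print(lo,len(q),rect(q[:,:2]) if len(q)>3 else "")
```

```text
housing z 0.0457 (array([543.3,  28.9]), array([195.6,  68.4]), 80.6)
knob top 180 [0.5414 0.0106 0.0828] (array([545.4,  12.7]), array([13.5, 32.7]), 35.3)
yaw by housing (np.float64(0.06714954799055961), np.float64(-9.200000000000014))
y -20 [(-72, 9), (-69, 29), (-66, 34), (-63, 35), (-60, 30), (-57, 15), (-54, 10), (-51, 9), (-48, 9), (-45, 9), (-42, 10), (-39, 9), (-36, 10), (-33, 9), (-30, 9), (-27, 9), (-24, 9), (-21, 9), (-18, 9), (-15, 9), (-12, 9), (-9, 9), (-6, 9), (-3, 9), (0, 9), (3, 9), (6, 25), (9, 33), (12, 33), (15, 33)]
y -12 [(-72, 9), (-69, 29), (-66, 33), (-63, 34), (-60, 30), (-57, 20), (-54, 9), (-51, 9), (-48, 9), (-45, 10), (-42, 9), (-39, 10), (-36, 9), (-33, 9), (-30, 9), (-27, 10), (-24, 30), (-21, 30), (-18, 30), (-15, 9), (-12, 9), (-9, 9), (-6, 9), (-3, 9), (0, 9), (3, 9), (6, 30), (9, 33), (12, 33), (15, 33)]
y -4 [(-72, 29), (-69, 30), (-66, 33), (-63, 34), (-60, 30), (-57, 10), (-54, 9), (-51, 9), (-48, 9), (-45, 9), (-42, 9), (-39, 9), (-36, 9), (-33, 9), (-30, 9), (-27, 22), (-24, 30), (-21, 30), (-18, 29), (-15, 26), (-12, 26), (-9, 26), (-6, 26),
[... 1565 characters left out ...]
4), (0, 12), (2, 12), (4, 12), (6, 14), (8, 17), (10, 18), (12, 22), (14, 17), (16, 17), (18, 16), (20, 16), (22, 17), (24, 18), (26, 14), (28, 0), (30, 12), (32, 18), (34, 17)]
held 234 [ 0.4385 -0.0754  0.1425] [ 0.47   -0.038   0.1799] (array([460.7, -61.1]), array([41.7, 22.4]), 48.4)
0.13 0 
0.14 17 (array([460.3, -59.8]), array([39.7, 13.4]), 50.8)
0.15 82 (array([460.8, -61.6]), array([41.7, 22. ]), 46.6)
0.16 81 (array([461.5, -61.3]), array([39.9, 18.5]), 51.5)
held wrist 5397 [0.1425 0.1505 0.2362 0.2399]
0.14 102 (array([455.4, -37.7]), array([ 0.9, 23.2]), 78.9)
0.16 346 (array([455.2, -38.1]), array([ 1.9, 24. ]), 80.4)
0.18 651 (array([454.5, -41.6]), array([ 9. , 41.3]), 80.1)
```

```bash
python3 -c "
from h import *; togo([.4614,.0259,.25],-9.5)"
python3 -m creep '[[0,-2.05,0,0,0,-0.004,0.1],[0,-2.05,0,0,0,-0.004,0.1],[0,-2.05,0,0,0,0,0.1],[0,-2.05,0,0,0,0,0.1],[0,0,0,0,0,0,0.1],[0,0,0,0,0,0,0.1]]'
python3 -c "
from h import *; togo([.4614,.0259,.25],-9.5)"
```

```text
t 6.15 pos [ 0.4524 -0.0555  0.2504] rot [-1.7994e+02  4.0000e-02 -9.9700e+00] F [ 0.1  0.3 -1.8] M [-0.029 -0.14   0.029] w 0.0238 | go cm [-0.53 -8.18  0.05] rad [-0.001  0.001 -0.008]
time_s: 6.75
tool_pos: [0.4674, 0.0246, 0.2507]
tool_rot: [-179.9, 0.0, -9.9]
force: [-0.4, -0.3, -1.5]
grip_width: 0.0235
t 6.75 pos [0.4674 0.0246 0.2507] rot [-1.7989e+02  5.0000e-02 -9.9100e+00] F [-0.4 -0.3 -1.5] M [-0.058 -0.062 -0.006] w 0.0235 | go cm [-0.61 -0.03  0.07] rad [-0.002  0.001 -0.007]
```

```bash
python3 -m creep '[[-0.6,0,1,-0.002,0,-0.007,0.1],[0,0,2.5,0,0,0,0.1],[0,0,2.5,0,0,0,0.1],[0,0,1.5,0,0,0,0.1],[0,0,0,0,0,0,0.1],[0,0,0,0,0,0,0.1]]'
cat > look.py <<'E'
from h import *
import sys
togo([.4614,.0259,.17],-9.5)
n=sys.argv[1]; c,W=wrist(n)
ax=np.array([.9863,-.165]); ay=np.array([.165,.9863]); k=np.array([.5465,.0115])
X=(W[...,:2]-k)@ax*1000+45; Y=(W[...,:2]-k)@ay*1000; Z=W[...,2]*1000-12
def prof(y0,x0=-70,x1=-12):
    print("y",y0,[(x,int(np.median(q))) for x in np.arange(x0,x1,1.0) for q in [Z[(abs(X-x)<.6)&(abs(Y-y0)<3)]] if len(q)>1])
if len(sys.argv)>2:
    for y0 in map(float,sys.argv[2:]): prof(y0)
o=c["pos"]; print("tcp in station",((o[:2]-k)@ax*1000+45).round(2),((o[:2]-k)@ay*1000).round(2))
# blank front face
m=(abs(Y-18)<4)&(abs(X+41)<16)&(Z>c["pos"][2]*1000-12-104)&(Z<c["pos"][2]*1000-12-75)
q=np.c_[X[m],Y[m]]; print("blank face",m.sum(),rect(q/1000) if m.sum()>5 else "", "bottom", np.round(Z[(abs(Y-18)<4)&(abs(X+41)<10)&(Z>15)].min(),1))
E
python3 look.py w3 10 14 22
```

```text
time_s: 7.35
tool_pos: [0.4584, 0.0196, 0.1708]
tool_rot: [179.8, 0.2, -9.9]
force: [0.3, -0.2, -1.0]
grip_width: 0.0236
t 7.35 pos [0.4584 0.0196 0.1708] rot [ 1.7979e+02  1.5000e-01 -9.9000e+00] F [ 0.3 -0.2 -1. ] M [-0.026 -0.061 -0.053] w 0.0236 | go cm [ 0.18 -0.67  0.08] rad [ 0.004  0.003 -0.007]
y 10.0 [(np.float64(-70.0), 29), (np.float64(-69.0), 29), (np.float64(-68.0), 29), (np.float64(-67.0), 33), (np.float64(-66.0), 33), (np.float64(-65.0), 34), (np.float64(-64.0), 35), (np.float64(-63.0), 35), (np.float64(-62.0), 34), (np.float64(-61.0), 154), (np.float64(-60.0), 166), (np.float64(-59.0), 30), (np.float64(-58.0), 29), (np.float64(-57.0), 21), (np.float64(-56.0), 10), (np.float64(-55.0), 97), (np.float64(-54.0), 102), (np.float64(-53.0), 104), (np.float64(-52.0), 102), (np.float64(-51.0), 104), (np.float64(-50.0), 105), (np.float64(-49.0), 102), (np.float64(-48.0), 102), (np.float64(-47.0), 104), (np.float64(-46.0), 103), (np.float64(-45.0), 103), (np.float64(-44.0), 107), (np.float64(-43.0), 104), (np.float64(-42.0), 99), (np.float64(-41.0), 105), (np.float64(-40.0), 10
[... 3056 characters left out ...]
p.float64(-37.0), 199), (np.float64(-36.0), 199), (np.float64(-35.0), 199), (np.float64(-34.0), 199), (np.float64(-33.0), 199), (np.float64(-32.0), 199), (np.float64(-31.0), 199), (np.float64(-30.0), 198), (np.float64(-29.0), 198), (np.float64(-28.0), 198), (np.float64(-27.0), 194), (np.float64(-26.0), 193), (np.float64(-25.0), 193), (np.float64(-24.0), 193), (np.float64(-23.0), 193), (np.float64(-22.0), 193), (np.float64(-21.0), 192), (np.float64(-20.0), 192), (np.float64(-19.0), 193), (np.float64(-18.0), 193), (np.float64(-17.0), 192), (np.float64(-16.0), 193), (np.float64(-15.0), 192), (np.float64(-14.0), 193), (np.float64(-13.0), 192)]
tcp in station -43.2 -6.5
blank face 0  bottom 173.9
```

View pics/w3.png

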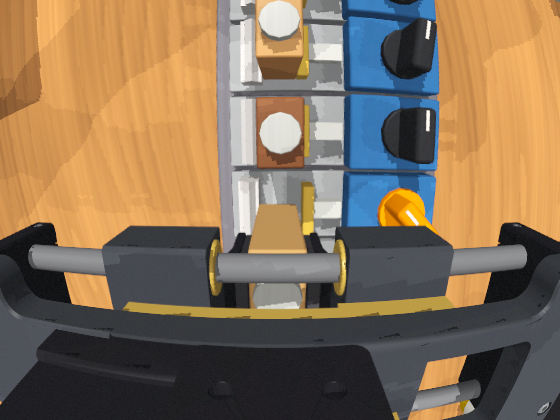

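```bash
python3 -m creep '[[0.12,-0.62,0,0.004,0.003,-0.007,0.1],[0,0,0,0,0,0,0.1],[0,0,0,0,0,0,0.1]]'
python3 -c "
from h import *; togo([.4608,.0258,.158],-9.5)"
```

```text
time_s: 7.7
tool_pos: [0.4621, 0.0255, 0.173]
tool_rot: [-180.0, -0.3, -9.5]
force: [0.2, -0.7, -1.5]
grip_width: 0.024
t 7.7 pos [0.4621 0.0255 0.173 ] rot [-179.99   -0.26   -9.52] F [ 0.2 -0.7 -1.5] M [-0.012 -0.073 -0.056] w 0.024 | go cm [-0.14 -0.    1.5 ] rad [-0.    -0.005 -0.   ]
```

```bash
python3 -m creep '[[-0.14,-0.05,0.6,0,-0.004,0,0.1],[0,-0.05,0.6,0,0,0,0.1],[0,0,0.3,0,0,0,0.1],[0,0,0,0,0,0,0.1]]'
python3 -c "
from h import *; togo([.4608,.0258,.145],-9.5)"
```

```text
time_s: 8.1
tool_pos: [0.4612, 0.027, 0.1573]
tool_rot: [180.0, -0.1, -9.5]
force: [0.2, 0.2, -1.5]
grip_width: 0.0238
t 8.1 pos [0.4612 0.027  0.1573] rot [ 1.8e+02 -9.0e-02 -9.5e+00] F [ 0.2  0.2 -1.5] M [-0.032 -0.087 -0.002] w 0.0238 | go cm [-0.02  0.12  1.23] rad [ 0.    -0.002 -0.   ]
```

```bash
python3 -m creep '[[-0.02,0.1,0.6,0,-0.002,0,0.1],[0,0,0.6,0,0,0,0.1],[0,0,0.1,0,0,0,0.1]]'
python3 -c "
from h import *; togo([.4608,.0258,.133],-9.5)"
```

```text
time_s: 8.4
tool_pos: [0.4608, 0.0258, 0.143]
tool_rot: [180.0, 0.1, -9.5]
force: [0.0, -0.6, -1.1]
grip_width: 0.0241
t 8.4 pos [0.4608 0.0258 0.143 ] rot [ 1.80e+02  6.00e-02 -9.51e+00] F [ 0.  -0.6 -1.1] M [ 0.027 -0.089  0.048] w 0.0241 | go cm [0.01 0.   1.  ] rad [ 0.     0.001 -0.   ]
```

Below the jaw and pad tops with no contact force, so I continue to the floor.

```bash
python3 -m creep '[[0,0,0.5,0,0,0,0.1],[0,0,0.5,0,0,0,0.1],[0,0,0.1,0,0,0,0.1],[0,0,0,0,0,0,0.1]]'
python3 -c "
from h import *; togo([.4608,.0258,.130],-9.5)"
```

```text
time_s: 8.8
tool_pos: [0.4606, 0.0258, 0.1306]
tool_rot: [-180.0, 0.1, -9.5]
force: [-0.1, -0.2, -1.1]
grip_width: 0.024
t 8.8 pos [0.4606 0.0258 0.1306] rot [-1.7998e+02  1.0000e-01 -9.5100e+00] F [-0.1 -0.2 -1.1] M [-0.089 -0.095  0.026] w 0.024 | go cm [ 0.02 -0.    0.06] rad [-0.     0.002 -0.   ]
```

```bash
python3 -m creep '[[0,0,0.15,0,0,0,0.1],[0,0,0.15,0,0,0,0.1],[0,0,0,0,0,0,0.1]]'
python3 -c "
from h import *; togo([.4608,.0258,.130],-9.5)"
```

```text
time_s: 9.1
tool_pos: [0.4613, 0.026, 0.1302]
tool_rot: [179.9, 0.1, -9.5]
force: [0.5, 0.9, -1.7]
grip_width: 0.0237
t 9.1 pos [0.4613 0.026  0.1302] rot [ 1.7993e+02  9.0000e-02 -9.5200e+00] F [ 0.5  0.9 -1.7] M [-0.031 -0.077  0.034] w 0.0237 | go cm [-0.05  0.03  0.02] rad [ 0.001  0.002 -0.   ]
```

```bash
python3 -m creep '[[0,0,0.3,0,0,0,0.1],[0,0,0.2,0,0,0,0.1],[0,0,0.2,0,0,0,0.1]]'
python3 -c "
from h import *; togo([.4608,.0258,.130],-9.5)"
```

```text
time_s: 9.4
tool_pos: [0.4622, 0.0264, 0.1295]
tool_rot: [179.7, 0.2, -9.6]
force: [-8.1, -0.7, 20.3]
grip_width: 0.0236
t 9.4 pos [0.4622 0.0264 0.1295] rot [179.67   0.19  -9.55] F [-8.1 -0.7 20.3] M [0.04  1.856 0.062] w 0.0236 | go cm [-0.13  0.09 -0.05] rad [ 0.006  0.003 -0.001]
```

```bash
python3 -m creep '[[-0.05,0.05,-0.05,0.003,0,0,0.1],[0,0,0,0,0,0,0.1]]'
python3 -c "
from h import *; togo([.4608,.0258,.130],-9.5)"
python3 -m creep '[[0,0,0,0,0,0,0.6],[0,0,0,0,0,0,0.6],[0,0,0,0,0,0,0.6],[0,0,0,0,0,0,0.6]]'
python3 -c "
from h import *; togo([.4608,.0258,.130],-9.5)"
```

```text
time_s: 9.6
tool_pos: [0.4623, 0.0261, 0.1308]
tool_rot: [179.8, 0.1, -9.5]
force: [0.1, -0.7, -1.8]
grip_width: 0.0237
t 9.6 pos [0.4623 0.0261 0.1308] rot [ 1.7984e+02  9.0000e-02 -9.5400e+00] F [ 0.1 -0.7 -1.8] M [-0.054 -0.066 -0.007] w 0.0237 | go cm [-0.14  0.06  0.08] rad [ 0.003  0.002 -0.001]
time_s: 10.0
tool_pos: [0.4625, 0.026, 0.1303]
tool_rot: [179.9, 0.0, -9.6]
force: [-0.4, -0.4, 0.5]
grip_width: 0.0471
t 10.0 pos [0.4625 0.026  0.1303] rot [ 1.7986e+02  5.0000e-02 -9.5600e+00] F [-0.4 -0.4  0.5] M [-0.023 -0.075  0.022] w 0.0471 | go cm [-0.17  0.05  0.03] rad [ 0.002  0.001 -0.001]
```

```bash
python3 -m creep '[[0,0,-1,0,0,0,0.6],[0,0,-2,0,0,0,0.6],[0,0,-3,0,0,0,0.6],[0,0,-4,0,0,0,0.6],[0,0,-3,0,0,0,0.6],[0,4,0,0,0,0,0.6],[0,2,0,0,0,0,0.6],[0,0,0,0,0,0,0.6]]'
python3 - <<'E'
from h import *
c,W=wrist("w4"); togo([.5465,.0115,.25],35.5)
ax=np.array([.9863,-.165]); ay=np.array([.165,.9863]); k=np.array([.5465,.0115])
S=np.stack([(W[...,:2]-k)@ax*1000+45,(W[...,:2]-k)@ay*1000,W[...,2]*1000-12],-1)
for lo,hi in((20,80),(85,93),(94,102)):
    Q=S[(abs(S[...,0]+41)<25)&(abs(S[...,1])<27)&(S[...,2]>lo)&(S[...,2]<hi)]
    print(lo,len(Q),np.median(Q,0).round(1),rect(Q[:,:2]/1000) if len(Q)>5 else "")
hsv=cv2.cvtColor(c["frame"],cv2.COLOR_BGR2HSV); h,s,v=[hsv[...,i] for i in range(3)]
o=(h<20)&(s>200)&(v>150)&(np.hypot(S[...,0]-45,S[...,1])<30)
for lo,hi in((38,60),(69,78)):
    Q=S[o&(S[...,2]>lo)&(S[...,2]<hi)]; print("knob",len(Q),Q.mean(0).round(1) if len(Q) else "",rect(Q[:,:2]/1000) if len(Q)>4 else "")
b=(h>100)&(h<125)&(s>120)&(abs(S[...,2]-34)<4)&(abs(S[...,1])<26.5); Q=S[b]; print("own housing",rect(Q[:,:2]/1000))
E
```

```text
time_s: 10.8
tool_pos: [0.4532, -0.0323, 0.2709]
tool_rot: [179.9, -0.2, -9.2]
force: [-0.0, 0.2, -0.5]
grip_width: 0.0521
t 10.85 pos [ 0.4533 -0.031   0.2707] rot [179.92  -0.18  -9.13] F [0.1 0.2 0. ] M [-0.063 -0.059 -0.03 ] w 0.0519 | go cm [ 8.52 -5.68  2.09] rad [ 0.003 -0.002 -0.779]
20 730 [-57.6   1.   31.1] (array([-41. ,   0.3]), array([49.9, 43.3]), 0.4)
85 843 [-40.9   2.2  89.7] (array([-40.8,   0.6]), array([24.2, 35.8]), 0.8)
94 494 [-40.8   0.8  97.8] (array([-40.4,   0.4]), array([19.4, 18.1]), 0.3)
knob 353 [37.4 -3.3 44.5] (array([42.2,  1.8]), array([34.4, 30.6]), 59.1)
knob 149 [41.9 -1.1 70.9] (array([43.9,  1. ]), array([13.8, 33.3]), 45.2)
own housing (array([38.9,  0.6]), array([67.9, 51.8]), 0.1)
```

View pics/w4.png

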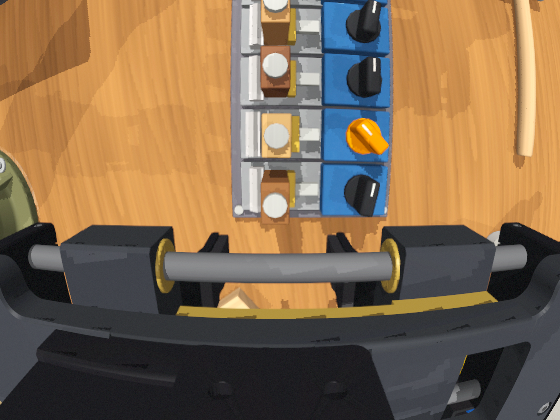

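The view shows the blank upright in the slot at (275,135). Its top measures 90 mm above the station origin, with x -41 and y 0.6 mm. The knob is at (366,137) with its bar at -45°. I go to the knob next.

```bash
python3 -m creep '[[2.8,-1.9,0.5,0,0,0,0.4],[2.8,-1.9,0.5,0,0,0,0.4],[2.8,-1.9,0.5,0,0,0,0.4],[0,0,0,0,0,-0.13,0.4],[0,0,0,0,0,-0.13,0.4],[0,0,0,0,0,-0.13,0.4],[0,0,0,0,0,-0.13,0.4],[0,0,0,0,0,-0.13,0.4],[0,0,0,0,0,-0.13,0.4],[0,0,0,0,0,0,0.4]]' 25
python3 -c "
from h import *; togo([.5457,.0124,.24],35.6)"
```

```text
time_s: 11.85
tool_pos: [0.5474, 0.0322, 0.2546]
tool_rot: [-179.4, -0.4, 38.2]
force: [0.5, 0.2, 0.4]
grip_width: 0.0348
t 11.85 pos [0.5474 0.0322 0.2546] rot [-179.38   -0.35   38.17] F [0.5 0.2 0.4] M [ 0.055 -0.17   0.024] w 0.0348 | go cm [-1.37  1.47  1.44] rad [-0.011 -0.006  0.045]
```

```bash
python3 -m creep '[[-0.7,0.75,2,-0.006,-0.003,0.022,0.4],[-0.6,0.7,2,-0.005,-0.003,0.022,0.4],[0,0,1.5,0,0,0,0.4],[0,0,0,0,0,0,0.4],[0,0,0,0,0,0,0.4]]'
python3 -c "
from h import *; togo([.5457,.0124,.16],35.6)"
```

```text
time_s: 12.35
tool_pos: [0.5463, 0.0193, 0.1988]
tool_rot: [-179.9, -0.2, 35.2]
force: [-0.1, -0.1, 0.1]
grip_width: 0.0346
t 12.35 pos [0.5463 0.0193 0.1988] rot [-179.85   -0.2    35.25] F [-0.1 -0.1  0.1] M [ 0.064 -0.175  0.036] w 0.0346 | go cm [-0.46  0.54  3.87] rad [-0.003 -0.003 -0.006]
```

```bash
python3 -m creep '[[-0.23,0.27,1.5,-0.002,-0.002,-0.003,0.4],[-0.23,0.27,1,-0.001,-0.001,-0.003,0.4],[0,0,0.5,0,0,0,0.4],[0,0,0,0,0,0,0.4]]'
python3 - <<'E'
from h import *
togo([.5457,.0124,.13],35.6)
c,W=wrist("w5"); hsv=cv2.cvtColor(c["frame"],cv2.COLOR_BGR2HSV); h,s,v=[hsv[...,i] for i in range(3)]
o=(h<20)&(s>180)&(v>120)&(np.hypot(W[...,0]-.5457,W[...,1]-.0124)<.03)
for lo,hi in((.05,.075),(.08,.09)):
    Q=W[o&(W[...,2]>lo)&(W[...,2]<hi)]; print(len(Q),Q.mean(0).round(4) if len(Q) else "",rect(Q[:,:2]) if len(Q)>4 else "")
E
```

```text
time_s: 12.75
tool_pos: [0.5465, 0.013, 0.1677]
tool_rot: [179.9, -0.1, 35.6]
force: [-0.4, -0.4, 0.2]
grip_width: 0.0348
t 12.75 pos [0.5465 0.013  0.1677] rot [ 1.7991e+02 -1.3000e-01  3.5640e+01] F [-0.4 -0.4  0.2] M [ 0.056 -0.098  0.027] w 0.0348 | go cm [-0.11 -0.    3.77] rad [ 0.002 -0.002  0.001]
559 [0.5374 0.0134 0.0572] (array([540.9,  14.5]), array([35. , 23.9]), 70.5)
152 [0.5395 0.0169 0.082 ] (array([543. ,  16.9]), array([13.5, 22.9]), 35.4)
```

View pics/w5.png

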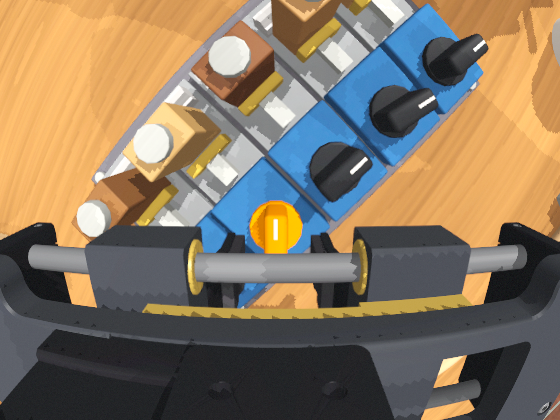

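The view shows the orange bar at (276,228), aligned and centred between the fingers, and clear of the black knob at (340,170). I descend.

```bash
python3 -m creep '[[-0.1,0,1.5,0,0,0,0.4],[0,0,1.3,0,0,0,0.4],[0,0,0.6,0,0,0,0.4],[0,0,0,0,0,0,0.4]]'
python3 -c "
from h import *; togo([.5457,.0124,.13],35.6)"
```

```text
time_s: 13.2
tool_pos: [0.5461, 0.0123, 0.1314]
tool_rot: [179.9, -0.2, 35.6]
force: [0.3, 0.1, -0.2]
grip_width: 0.035
t 13.2 pos [0.5461 0.0123 0.1314] rot [ 1.7987e+02 -1.7000e-01  3.5620e+01] F [ 0.3  0.1 -0.2] M [ 0.016 -0.115  0.014] w 0.035 | go cm [-0.03 -0.03  0.14] rad [ 0.002 -0.003  0.   ]
```

```bash
python3 -m creep '[[0,0,0.1,0,0,0,0.1],[0,0,0.05,0,0,0,0],[0,0,0.05,0,0,0,0],[0,0,0.05,0,0,0,0],[0,0,0,0,0,0,0],[0,0,0,0,0,0,0]]' 30
python3 -c "
from h import *; togo([.5457,.0124,.13],35.6)"
```

```text
time_s: 13.8
tool_pos: [0.5459, 0.0122, 0.1292]
tool_rot: [179.8, -0.1, 35.6]
force: [-0.3, 0.7, -0.3]
grip_width: 0.0142
t 13.8 pos [0.5459 0.0122 0.1292] rot [ 1.7985e+02 -1.2000e-01  3.5630e+01] F [-0.3  0.7 -0.3] M [-0.044 -0.029 -0.   ] w 0.0142 | go cm [-0.01 -0.03 -0.08] rad [ 0.003 -0.002  0.   ]
```

```bash
cat > tq.py <<'E'
from h import *
from cell import env,optics
import sys
M=[];Y=[];P=[];F=[]
for i in range(int(sys.argv[1]) if len(sys.argv)>1 else 5):
    o=env.get_obs(); M.append(o["wrist_torque"]); Y.append(o["tool_rot"][2]); P.append(o["tool_pos"]); F.append(o["force"]); optics.read_camera("wrist")
M=np.array(M); k=np.radians(35.63-np.mean(Y))
print("t",round(o["time_s"],2),"knob",k.round(4),"Mz",M[:,2].round(3),"mean",M[:,2].mean().round(4),"pos",np.mean(P,0).round(4),"rot",np.round(o["tool_rot"],2),"F",np.mean(F,0).round(1),"w",round(o["grip_width"],4))
E
python3 tq.py 3
python3 -m creep '[[0,0,0,0,0,0.08,0],[0,0,0,0,0,0.08,0],[0,0,0,0,0,0.08,0],[0,0,0,0,0,0.08,0],[0,0,0,0,0,0.08,0],[0,0,0,0,0,0.05,0]]'
python3 tq.py 5
```

```text
t 13.9 knob 0.0001 Mz [-0.     0.067  0.033] mean 0.0334 pos [0.5459 0.0122 0.1292] rot [ 1.7985e+02 -1.2000e-01  3.5630e+01] F [-0.7 -0.2 -0.3] w 0.0135
time_s: 14.55
tool_pos: [0.5461, 0.0124, 0.1293]
tool_rot: [179.9, -0.2, 9.1]
force: [-1.1, -1.5, 0.3]
grip_width: 0.0136
t 14.75 knob 0.4623 Mz [ 0.2    0.061 -0.062 -0.097 -0.086] mean 0.0034 pos [0.5461 0.0124 0.1292] rot [179.89  -0.2    9.24] F [-0.4 -0.6 -0.6] w 0.0138
```

```bash
cat > r.py <<'E'
from cell import env
import numpy as np
o=env.get_obs(); print("k",round(np.radians(35.63-o["tool_rot"][2]),4),"Mz",round(o["wrist_torque"][2],3))
E
s(){ python3 r.py; }
python3 -m creep '[[0,0,0,0,0,0.04,0]]' >/dev/null; s
python3 -m creep '[[0,0,0,0,0,0.04,0]]' >/dev/null; s
python3 -m creep '[[0,0,0,0,0,0.04,0]]' >/dev/null; s
python3 -m creep '[[0,0,0,0,0,0.04,0]]' >/dev/null; s
python3 -m creep '[[0,0,0,0,0,0.04,0]]' >/dev/null; s
python3 -m creep '[[0,0,0,0,0,0.04,0]]' >/dev/null; s
python3 -m creep '[[0,0,0,0,0,0.04,0]]' >/dev/null; s
python3 -m creep '[[0,0,0,0,0,0.04,0]]' >/dev/null; s
```

```text
k 0.5002 Mz 0.228
k 0.5402 Mz 0.205
k 0.5803 Mz 0.221
k 0.6203 Mz 0.242
k 0.6604 Mz 0.236
k 0.7003 Mz 0.161
k 0.7403 Mz 0.189
k 0.7804 Mz 0.183
```

```bash
s(){ python3 r.py; }
python3 -m creep '[[0,0,0,0,0,0.04,0]]' >/dev/null; s
python3 -m creep '[[0,0,0,0,0,0.04,0]]' >/dev/null; s
python3 -m creep '[[0,0,0,0,0,0.04,0]]' >/dev/null; s
python3 -m creep '[[0,0,0,0,0,0.04,0]]' >/dev/null; s
python3 -m creep '[[0,0,0,0,0,0.04,0]]' >/dev/null; s
```

```text
k 0.8205 Mz 0.285
k 0.8604 Mz 0.214
k 0.9003 Mz 0.34
k 0.9402 Mz 0.271
k 0.9801 Mz 0.239
```

```bash
s(){ python3 r.py; }
python3 -m creep '[[0,0,0,0,0,0.02,0]]' >/dev/null; s
python3 -m creep '[[0,0,0,0,0,0.02,0]]' >/dev/null; s
python3 -m creep '[[0,0,0,0,0,0.02,0]]' >/dev/null; s
python3 -m creep '[[0,0,0,0,0,0.02,0]]' >/dev/null; s
echo back
python3 -m creep '[[0,0,0,0,0,-0.04,0]]' >/dev/null; s
python3 -m creep '[[0,0,0,0,0,-0.04,0]]' >/dev/null; s
python3 -m creep '[[0,0,0,0,0,-0.04,0]]' >/dev/null; s
python3 -m creep '[[0,0,0,0,0,-0.04,0]]' >/dev/null; s
python3 -m creep '[[0,0,0,0,0,-0.04,0]]' >/dev/null; s
python3 -m creep '[[0,0,0,0,0,-0.04,0]]' >/dev/null; s
python3 -m creep '[[0,0,0,0,0,-0.04,0]]' >/dev/null; s
python3 -m creep '[[0,0,0,0,0,-0.04,0]]' >/dev/null; s
python3 -m creep '[[0,0,0,0,0,-0.04,0]]' >/dev/null; s
python3 -m creep '[[0,0,0,0,0,-0.04,0]]' >/dev/null; s
python3 -m creep '[[0,0,0,0,0,-0.04,0]]' >/dev/null; s
python3 -m creep '[[0,0,0,0,0,-0.04,0]]' >/dev/null; s
echo forth
python3 -m creep '[[0,0,0,0,0,0.04,0]]' >/dev/null; s
python3 -m creep '[[0,0,0,0,0,0.04,0]]' >/dev/null; s
python3 -m creep '[[0,0,0,0,0,0.04,0]]' >/dev/null; s
python3 -m creep '[[0,0,0,0,0,0.04,0]]' >/dev/null; s
python3 -m creep '[[0,0,0,0,0,0.04,0]]' >/dev/null; s
python3 -m creep '[[0,0,0,0,0,0.04,0]]' >/dev/null; s
python3 -m creep '[[0,0,0,0,0,0.04,0]]' >/dev/null; s
python3 -m creep '[[0,0,0,0,0,0.04,0]]' >/dev/null; s
python3 -m creep '[[0,0,0,0,0,0.04,0]]' >/dev/null; s
python3 -m creep '[[0,0,0,0,0,0.04,0]]' >/dev/null; s
python3 -m creep '[[0,0,0,0,0,0.04,0]]' >/dev/null; s
python3 -m creep '[[0,0,0,0,0,0.04,0]]' >/dev/null; s
```

```text
k 0.9997 Mz 0.235
k 1.0195 Mz 0.324
k 1.0401 Mz 0.32
k 1.061 Mz 0.317
back
k 1.0223 Mz -0.146
k 0.9824 Mz -0.159
k 0.9427 Mz -0.167
k 0.903 Mz -0.14
k 0.8634 Mz -0.162
k 0.8237 Mz -0.171
k 0.784 Mz -0.252
k 0.7446 Mz -0.193
k 0.705 Mz -0.185
k 0.6654 Mz -0.193
k 0.6258 Mz -0.186
k 0.5862 Mz -0.217
forth
k 0.627 Mz 0.177
k 0.6691 Mz 0.202
k 0.7115 Mz 0.224
k 0.7537 Mz 0.194
k 0.796 Mz 0.187
k 0.8381 Mz 0.234
k 0.8802 Mz 0.235
k 0.9223 Mz 0.277
k 0.9643 Mz 0.247
k 1.0064 Mz 0.295
k 1.0483 Mz 0.288
k 1.0903 Mz 0.267
```

```bash
cat > fit.py <<'E'
import numpy as np
f=[(.5002,.228),(.5402,.205),(.5803,.221),(.6203,.242),(.6604,.236),(.7003,.161),(.7403,.189),(.7804,.183),(.8205,.285),(.8604,.214),(.9003,.34),(.9402,.271),(.9801,.239),(.9997,.235),(1.0195,.324),(1.0401,.32),(1.061,.317),(.627,.177),(.6691,.202),(.7115,.224),(.7537,.194),(.796,.187),(.8381,.234),(.8802,.235),(.9223,.277),(.9643,.247),(1.0064,.295),(1.0483,.288),(1.0903,.267)]
b=[(1.0223,-.146),(.9824,-.159),(.9427,-.167),(.903,-.14),(.8634,-.162),(.8237,-.171),(.784,-.252),(.7446,-.193),(.705,-.185),(.6654,-.193),(.6258,-.186),(.5862,-.217)]
import sys
f+=eval(sys.argv[1]) if len(sys.argv)>1 else []
f=np.array(f);b=np.array(b)
for k0 in np.arange(.5,1.15,.05):
    r=[]
    for d in(f,b):
        e=d[:,1]-.29*np.maximum(0,d[:,0]-k0); r.append((e.mean(),((e-e.mean())**2).sum()))
    print(k0.round(2),[round(x[0],3) for x in r],"sse",round(r[0][1]+r[1][1],5),"f",round(r[0][1],5))
E
python3 fit.py
```

```text
0.5 [np.float64(0.147), np.float64(-0.269)] sse 0.05641 f 0.04526
0.55 [np.float64(0.161), np.float64(-0.255)] sse 0.05402 f 0.04287
0.6 [np.float64(0.174), np.float64(-0.24)] sse 0.05042 f 0.03948
0.65 [np.float64(0.187), np.float64(-0.228)] sse 0.04514 f 0.03532
0.7 [np.float64(0.198), np.float64(-0.216)] sse 0.03912 f 0.03102
0.75 [np.float64(0.208), np.float64(-0.207)] sse 0.03559 f 0.02934
0.8 [np.float64(0.217), np.float64(-0.199)] sse 0.03708 f 0.03148
0.85 [np.float64(0.225), np.float64(-0.192)] sse 0.0436 f 0.03677
0.9 [np.float64(0.231), np.float64(-0.187)] sse 0.0526 f 0.04428
0.95 [np.float64(0.236), np.float64(-0.183)] sse 0.05989 f 0.0506
1.0 [np.float64(0.24), np.float64(-0.181)] sse 0.06821 f 0.05791
1.05 [np.float64(0.242), np.float64(-0.181)] sse 0.07465 f 0.06394
1.1 [np.float64(0.243), np.float64(-0.181)] sse 0.07555 f 0.06484
```

The fit gives first squeeze at about 0.75 rad (±0.04), and the gap seen earlier gave about 0.7. The knob is now at 1.09 rad, so the squeeze is about 11 N. I release and check.

```bash
python3 tq.py 2; python3 -m creep '[[0,0,0,0,0,0,0.4],[0,0,0,0,0,0,0.4],[0,0,0,0,0,0,0.4],[0,0,-0.5,0,0,0,0.4],[0,0,-2,0,0,0,0.4],[0,0,-3,0,0,0,0.4],[0,0,-4,0,0,0,0.4],[0,0,-3,0,0,0,0.4],[0,0,0,0,0,0,0.4]]' 30
python3 -c "
from h import *; togo([.5,-.06,.26],-9.3)"
```

```text
t 18.95 knob 1.0911 Mz [0.267 0.2  ] mean 0.2334 pos [0.5465 0.0121 0.1292] rot [-1.7982e+02 -1.3000e-01 -2.6930e+01] F [-0.4 -0.5 -0.3] w 0.014
time_s: 19.9
tool_pos: [0.5461, 0.0125, 0.26]
tool_rot: [-179.7, -0.1, -26.7]
force: [-0.1, -0.1, -0.1]
grip_width: 0.035
t 19.9 pos [0.5461 0.0125 0.26  ] rot [-1.7967e+02 -8.0000e-02 -2.6690e+01] F [-0.1 -0.1 -0.1] M [-0.001 -0.097 -0.015] w 0.035 | go cm [-0.86  8.55 -0.05] rad [-0.006 -0.002 -0.304]
```

```bash
python3 -m creep '[[-0.4,4.2,0,-0.003,0,0,0.4],[-0.4,4.2,0,-0.003,0,0,0.4],[0,0,0,0,0,-0.1,0.4],[0,0,0,0,0,-0.1,0.4],[0,0,0,0,0,-0.1,0.4],[0,0,0,0,0,0,0.4],[0,0,0,0,0,0,0.4]]'
cat > chk.py <<'E'
from h import *
import sys
togo([.5,-.06,.26],-9.3)
c,W=wrist(sys.argv[1])
ax=np.array([.9863,-.165]); ay=np.array([.165,.9863]); k=np.array([.5465,.0115])
S=np.stack([(W[...,:2]-k)@ax*1000+45,(W[...,:2]-k)@ay*1000,W[...,2]*1000-12],-1)
for lo,hi in((85,93),(94,102)):
    Q=S[(abs(S[...,0]+41)<25)&(abs(S[...,1])<27)&(S[...,2]>lo)&(S[...,2]<hi)]
    print("blank",len(Q),np.median(Q,0).round(1),rect(Q[:,:2]/1000))
hsv=cv2.cvtColor(c["frame"],cv2.COLOR_BGR2HSV); h,s,v=[hsv[...,i] for i in range(3)]
o=(h<20)&(s>200)&(v>150)&(np.hypot(S[...,0]-45,S[...,1])<30)
Q=S[o&(S[...,2]>69)&(S[...,2]<78)]; print("knob",len(Q),rect(Q[:,:2]/1000))
for y0 in(-14,-10,10,14): print(y0,[(int(x),int(np.median(q))) for x in np.arange(-66,-14,1.) for q in [S[...,2][(abs(S[...,0]-x)<.6)&(abs(S[...,1]-y0)<3)]] if len(q)>1])
E
python3 chk.py w6
```

```text
time_s: 20.6
tool_pos: [0.4989, -0.0613, 0.2591]
tool_rot: [180.0, -0.1, -9.0]
force: [0.6, -0.4, 1.1]
grip_width: 0.0351
t 20.6 pos [ 0.4989 -0.0613  0.2591] rot [ 1.7996e+02 -1.5000e-01 -8.9700e+00] F [ 0.6 -0.4  1.1] M [-0.033 -0.081 -0.021] w 0.0351 | go cm [ 0.09 -0.15 -0.09] rad [ 0.001 -0.003  0.006]
blank 870 [-42.   -3.5  89.7] (array([-44.8,   0.1]), array([24.5, 35.8]), 1.0)
blank 523 [-44.4   0.2  97.7] (array([-45. ,   0.2]), array([19.7, 18.8]), 47.1)
knob 175 (array([44.3,  0. ]), array([31.7, 14.5]), 72.6)
-14 [(-57, 89), (-56, 89), (-55, 89), (-54, 89), (-53, 89), (-52, 90), (-51, 90), (-50, 89), (-49, 89), (-48, 90), (-47, 89), (-46, 90), (-45, 89), (-44, 89), (-43, 89), (-42, 89), (-41, 90), (-40, 89), (-39, 89), (-38, 89), (-37, 90), (-36, 90), (-35, 89), (-34, 89), (-33, 65), (-32, 31), (-31, 30), (-30, 30), (-29, 30), (-28, 30), (-27, 30), (-26, 30), (-25, 27), (-24, 9), (-23, 9), (-22, 10), (-21, 10), (-20, 9), (-19, 9), (-18, 9), (-17, 9), (-16, 10), (-15, 10)]
-10 [(-56, 89), (-55, 89), (-54, 89), (-53, 89), (-52, 90), (-51, 89), (-50, 90), (-49, 89), (-48, 9
[... 603 characters left out ...]
89), (-35, 90), (-34, 89), (-33, 65), (-32, 30), (-31, 30), (-30, 30), (-29, 31), (-28, 30), (-27, 30), (-26, 30), (-25, 22), (-24, 9), (-23, 9), (-22, 9), (-21, 9), (-20, 9), (-19, 10), (-18, 9), (-17, 10), (-16, 10), (-15, 9)]
14 [(-57, 89), (-56, 89), (-55, 89), (-54, 89), (-53, 89), (-52, 89), (-51, 90), (-50, 89), (-49, 89), (-48, 90), (-47, 90), (-46, 89), (-45, 89), (-44, 89), (-43, 89), (-42, 89), (-41, 89), (-40, 90), (-39, 89), (-38, 89), (-37, 90), (-36, 89), (-35, 89), (-34, 87), (-33, 65), (-32, 30), (-31, 30), (-30, 30), (-29, 30), (-28, 30), (-27, 30), (-26, 29), (-25, 14), (-24, 9), (-23, 9), (-22, 9), (-21, 10), (-20, 10), (-19, 10), (-18, 10), (-17, 11), (-16, 9), (-15, 9)]
```

View pics/w6.png

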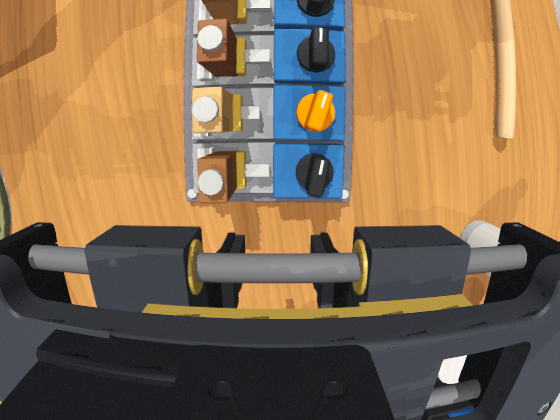

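The view shows the blank upright against the jaw at (207,108), with the pad closed on it. The knob at (317,112) has turned 62.6° = 1.09 rad, matching the tool, and the fingers are clear. The pad's travel to contact, about 6.2 mm, puts first squeeze at about 0.70 rad; the torque fit says 0.76. Together that is roughly 11–12.5 N, inside the band, so I hand the job in.

```bash
python3 -c "
from cell import order
print(order.sign_off())"
```

```text
the job is handed in; nothing more can be done
None
```

The oak blank is standing in the empty station and clamped. I let go of both blank and knob, moved the arm clear, and handed the job in at about 21 s.

**Blank placement:** After release, its top was about 90 mm above the station origin. After clamping it sat about 0.2 mm off the slot middle along the row and within about 1° of square. The pad had pushed it about 4 mm onto the jaw, to x ≈ -44 mm.

**Knob turn:** I turned it clockwise to 1.09 rad, going back and forth once to compare like torque readings. The camera measured the bar turned by 62.6° (1.09 rad), so the fingers did not slip on it.

**Clamping force:** It was not measured directly, only worked out from where the squeeze began:

| Method | First squeeze | Squeeze at 1.09 rad |
|---|---|---|
| Torque fit | about 0.76 rad | about 10.7 N |
| Pad travel seen in the pictures | about 0.70 rad | about 12.6 N |

The two methods differ slightly, but both fall within 7 to 15 N.

**Mishap:** I began the lift from the bench with a 1 cm downward row by mistake. The blank slid about 5 mm up in the fingers and stayed straight, so I used the new grip height for placing it.

**Neighbours and bystanders:** I saw no sign of contact with the neighbouring stations or other items, but I did not re-measure them at the end.

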